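Find the size of a cast disc blank in the graded hole gauge

TASK

A cast brass disc blank stands by itself on the wooden bench pin: take it by its stem and try it gently in the holes of the gauge plate, one after the other from the smallest upward, feeling about a little in each because the stem is not quite central, never forcing it, until you come to the first hole that it enters. Keep hold of it until it is right down, do not drop it in; leave it there, upright and fully home in that hole. Leave the two spare blanks on the steel block and all the other things on the bench as they are.

Things in the scene. Friction and masses are not known exactly. Their poses are not given: they have to be found in the camera images.
- blank_a_mid (a point): stem axis, 31 mm above the underside, of one of three like brass blanks (one on the pin, two spare on the block): a disc 8 mm thick with a square stem 10 x 10 mm up to 62 mm above the underside, cast 2 to 2.5 mm off the disc's centre, any way; 65 g. z up the stem, x and y square to its flats. Discs are 25, 28.5 and 32 mm across; which this one is, the gauge must tell.
- blank_b_mid (a point): stem axis, 31 mm above the underside, of one of three like brass blanks (one on the pin, two spare on the block): a disc 8 mm thick with a square stem 10 x 10 mm up to 62 mm above the underside, cast 2 to 2.5 mm off the disc's centre, any way; 65 g. z up the stem, x and y square to its flats. Discs are 25, 28.5 and 32 mm across; which this one is, the gauge must tell.
- blank_c_mid (a point): stem axis, 31 mm above the underside, of one of three like brass blanks (one on the pin, two spare on the block): a disc 8 mm thick with a square stem 10 x 10 mm up to 62 mm above the underside, cast 2 to 2.5 mm off the disc's centre, any way; 65 g. z up the stem, x and y square to its flats. Discs are 25, 28.5 and 32 mm across; which this one is, the gauge must tell.
- gauge_hole0 (a point): centre of the mouth, level with the gauge's top face, of its smallest hole, 23.1 mm across, at the gauge's -y end; no blank goes in it; blind, flat floor 12 mm below the mouth, mouth bevelled 0.8 mm; axes as the gauge's, z up
- gauge_hole1 (a point): centre of the mouth, level with the gauge's top face, of its second hole, 26.6 mm across; blind, flat floor 12 mm below the mouth, mouth bevelled 0.8 mm; axes as the gauge's, z up
- gauge_hole2 (a point): centre of the mouth, level with the gauge's top face, of its third hole, 30.1 mm across; blind, flat floor 12 mm below the mouth, mouth bevelled 0.8 mm; axes as the gauge's, z up
- gauge_hole3 (a point): centre of the mouth, level with the gauge's top face, of its largest hole, 33.6 mm across; blind, flat floor 12 mm below the mouth, mouth bevelled 0.8 mm; axes as the gauge's, z up
- gauge: aluminium gauge plate, 54 x 160 x 18 mm; a row of four holes grows along its +y axis, the upper three each 1.6 mm wider than the blank that belongs there. Origin: centre of its underside; top 31 mm above the table. On soft feet: pressed, it sinks 1 mm per 2.5 N, at most 5 mm, then is hard; it springs back. It cannot shift sideways.
- pin_top (a point): middle of the wooden bench pin's flat top, 22 mm above the table (pin 85 x 84 mm with two prongs towards the robot); the blank to be gauged stands on it, within 20 mm of this point
- block_top (a point): middle of the top of the steel block, 80 x 130 x 22 mm, that carries the two spare blanks
- band: plain brass finger ring, 22 mm outside, 5 mm high, lying on the bench pin beside the blank; bystander
- mallet: bench hammer, 220 mm, lying behind the gauge; bystander
- file: needle file with a wooden handle, 180 mm, lying between robot and gauge; bystander
- flux: small amber jar, 48 mm across, 60 mm high; bystander
- tin: low round tin, 60 mm across, 45 mm high; bystander
- stone: grey sharpening stone, 50 x 110 x 20 mm; bystander
- collar: steel collar, 32 mm outside, 14 mm high; bystander
There are look-alikes about, which are no part of the job. What is shaped like the part that bears blank_b_mid but black is not meant. What is shaped like the part that bears blank_c_mid but pink is not meant.

How it is judged:
By the outcome, as a careful person would: the job done as asked, in the order asked, and still so for the second after the job is handed in, with the robot touching nothing.
It also fails if it takes over 72 s, if anything falls off the work surface, if the arm or the gripper's body presses on something with over 40 N, if the wrist force passes 120 N, or if a joint passes its speed limit or range.

ROBOT

A 7-joint arm with a two-finger parallel gripper is mounted at the origin on the work surface. World frame = base frame: x ahead of the robot, y to its left, z up, the work surface at z = 0. Lengths are in mm, angles in rad, forces in N, time in s.
With the tool pointing down it reaches from about 350 to 900 mm from the base axis. Payload 7.2 kg.
Tool frame: the origin (TCP) lies midway between the tips of the shut fingers; the grasp point (between the pads) lies 19 mm behind it; z points along the fingers, y is the line along which they close (so a half turn about z gives the same grasp; the last joint's range is limited). The gripper opens to 88 mm and grips with 3 to 60 N. Pads are 20 mm wide; open, the fingers measure 115 mm over their backs; the gripper's body (75 mm by 178 mm) begins 61 mm behind the grasp point.
Start: joints at [1.128, 0.411, -0.013, 1.596, 0.006, 1.134, -0.082], TCP at [228.793, -581.621, 222.653] pointing down, gripper open.
Joint ranges: [-2.95, 2.95], [-0.29, 1.99], [-1.47, 1.44], [0.14, 2.54], [-1.03, 4.17], [0.13, 1.85], [-2.86, 2.86]. Speed limits (rad/s): [2.39, 2.39, 3.01, 3.01, 3.14, 3.14, 3.14].

INTERFACE

Orientations are given as a 3x3 rotation matrix whose columns are the frame's x, y, z axes.
In Python, from rig import manip gives the robot as it stands.
- The arm moves only by the tool jog_arm, never from a script. Its arguments are lists of equal length, an entry for each row: "delta_pos": the shift along the world's x, y, z in m, a list of three; "dr": the turn, a rotation vector about the world's x, y, z in rad, a list of three; "jaw": the opening, from -1 (shut) to 1 (fully open), so that 0 is half open. A call has 1 to 20 rows; each row shifts and turns the commanded pose from where the row before left it; what a row does not reach is not made up. A row lasts 1/8 s, in which the tool goes at most 62.5 mm and 10.7 degrees, less where a joint would pass 70% of its speed; a pose out of reach is approached as far as the arm can. A call with a gripper value outside its range is refused whole. The fingers move at their own pace and stop on an object; "squeeze" is the grip in N (left out, the last holds). Time passes only in rows, so rows that do not move let the fingers close. It gives the time, the measured TCP pose, the force, the opening and the grip force at its end, in the units of the state.
- manip.observe(): the state, without advancing time (a new reading comes with each control period).
- manip.read_camera(name): name is "scene" or "top" or "wrist"; returns a dict with "frame" (480x640x3 uint8, blue, green, red), "depth" (480x640 float32, mm along the optical axis (not along the pixel's ray), 0 where there is no reading), "fx", "fy", "cx", "cy" (pixels), "R" (3x3) and "t" (3): a world point X has camera coordinates R X + t. Camera axes: x right, y down, z forward; pixel columns grow to the right and rows downward; lengths in mm; the calibration is good to about 2 mm. A picture is of the moment at which its call begins.
- manip.sign_off(): hands the job in; it is judged then, once.
The state is a dict: "time_s": time; "q": joint angles; "joint_vel": joint speeds; "tau": joint torques, N m; "tool_pos": TCP position; "eef_rot": TCP orientation; "force": force on the tool from outside, world axes, zero at the start; "torque": the same for the moment, N m; "grip_width": finger opening in mm; "grasp_force": force on a finger pad.
Only numpy, scipy, OpenCV 4.12 (cv2) and the standard library are available. Lean on these libraries where they do the work, as an engineer would, in place of code of your own. Each camera call takes 0.05 s, during which the arm holds its last target. There are 200 camera calls.

## Working session

There is one attempt and no reset: what is moved stays moved. The work goes in short steps, Python scripts to look and compute and a tool call to move; the robot and the scene stay as the last step left them, time stands still between calls to the robot, and variables do not carry over. Pictures are saved under pics/ and viewed, at most 10 in all, crops included, and the job is handed in when it is done.

Besides the shell and the picture viewer there is one more tool, called after ">>>" as name(argument=value, ...) on one line, values as JSON. jog_arm: Moves the arm, as the interface text tells. Its arguments: {"type":"object","properties":{"delta_pos":{"type":"array","items":{"type":"array","items":{"type":"number"}}},"dr":{"type":"array","items":{"type":"array","items":{"type":"number"}}},"jaw":{"type":"array","items":{"type":"number"}},"squeeze":{"type":"number"}},"required":["delta_pos","dr","jaw"]}

```bash
mkdir -p pics; cat > h.py <<'E'
import cv2,numpy as np
from rig import manip
def cam(n):
    c=manip.read_camera(n); c['R']=np.array(c['R']); c['t']=np.array(c['t']); return c
def pt(c,u,v,z):
    d=c['R'].T@np.array([(u-c['cx'])/c['fx'],(v-c['cy'])/c['fy'],1]); o=-c['R'].T@c['t']
    return o+d*(z-o[2])/d[2]
def proj(c,X):
    p=c['R']@np.array(X)+c['t']; return np.array([p[0]/p[2]*c['fx']+c['cx'],p[1]/p[2]*c['fy']+c['cy']])
E
python3 - <<'E'
from h import *
import pickle
for n in('top','scene'):
    c=cam(n); pickle.dump(c,open(n+'.pkl','wb')); cv2.imwrite(f'pics/{n}0.png',c['frame']); print(n,-c['R'].T@c['t'],c['fx'],c['R'].round(2).tolist())
s=manip.observe();print(s['time_s'],s['tool_pos'],np.round(s['eef_rot'],3),s['grip_width'],s['force'])
E
```

```text
top [ 426.01643367   21.63585345 1131.62351087] 515.525857800407 [[0.02, -1.0, -0.01], [-0.99, -0.01, -0.12], [0.11, 0.01, -0.99]]
scene [1033.14933254  399.30837549  910.06008437] 516.1234219664786 [[-0.61, 0.79, -0.0], [0.65, 0.5, -0.58], [-0.46, -0.36, -0.82]]
0.1 [ 228.59535452 -581.22251304  221.93753658] [[ 0.931  0.366 -0.001]
 [ 0.366 -0.931  0.001]
 [-0.    -0.001 -1.   ]] 87.76057605140582 [ 0.91018753 -0.51942976 -0.45830118]
```

View pics/top0.png

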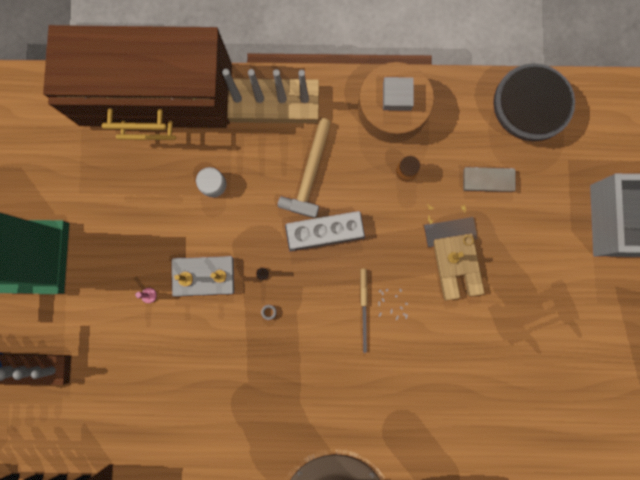

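View pics/scene0.png

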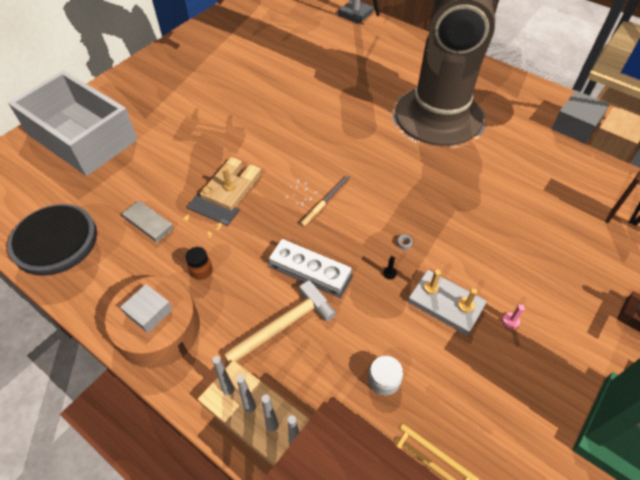

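The top view shows the gauge at about (325,230), with its holes growing to the left (+y). These could be taken for the blank:
- brass on the pin: (453,257)
- brass spares on the block: (185,279) and (219,276)
- black look-alike: (262,273)
- pink look-alike: (148,296)

I choose the one on the pin at (453,257), also seen at (228,178) in the scene view, and will check it in a close crop.

```bash
python3 - <<'E'
from h import *
import pickle
c=pickle.load(open('top.pkl','rb')); s=pickle.load(open('scene.pkl','rb'))
print('blank',pt(c,453,257,30),'pin',pt(c,460,265,22),'gauge',pt(c,325,230,31))
print('holes',[pt(c,u,v,31).round(0) for u,v in((302,234),(320,231),(337,228),(351,226))])
a=cv2.resize(c['frame'][215:310,410:500],None,fx=5,fy=5,interpolation=2)
b=cv2.resize(s['frame'][145:240,180:270],None,fx=5,fy=5,interpolation=2)[:a.shape[0]]
cv2.imwrite('pics/crop0.png',cv2.resize(np.hstack([a,b]),(800,422)))
E
```

```text
blank [ 531.89521217 -246.76003369   30.        ] pin [ 515.58672066 -263.5275991    22.        ] gauge [586.16196354  28.26685341  31.        ]
holes [array([577.,  78.,  31.]), array([584.,  39.,  31.]), array([591.,   2.,  31.]), array([596., -28.,  31.])]
```

View pics/crop0.png

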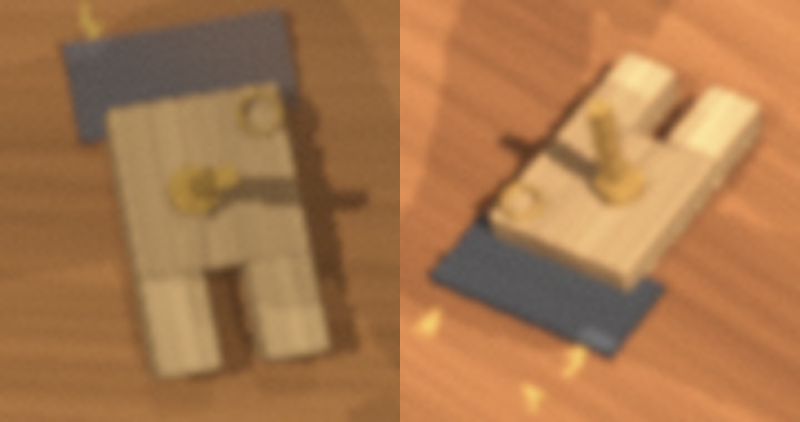

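The crop shows a brass blank on the wooden pin, disc at about (454,258) and stem leaning away to the right. The ring lies beside it at about (468,240). Moving above it for a wrist view.

>>> jog_arm(delta_pos=[[0.037,0.041,0.005],[0.037,0.041,0.005],[0.037,0.041,0.005],[0.037,0.041,0.005],[0.037,0.041,0.005],[0.037,0.041,0.005],[0.037,0.041,0.005],[0.037,0.041,0.005],[0,0,0],[0,0,0]], dr=[[0,0,0],[0,0,0],[0,0,0],[0,0,0],[0,0,0],[0,0,0],[0,0,0],[0,0,0],[0,0,0],[0,0,0]], jaw=[1,1,1,1,1,1,1,1,1,1], squeeze=10)

```text
time_s: 1.35
tool_pos: [524.3, -253.9, 262.1]
eef_rot: [[0.931, 0.366, -0.001], [0.366, -0.931, -0.0], [-0.001, -0.0, -1.0]]
force: [-0.4, -0.3, -0.2]
grip_width: 87.8
grasp_force: 0.0
```

```bash
python3 - <<'E'
from h import *
import pickle
c=cam('wrist'); pickle.dump(c,open('w1.pkl','wb')); cv2.imwrite('pics/w1.png',c['frame'])
s=manip.observe();print(s['tool_pos'],-c['R'].T@c['t'],c['R'].round(2).tolist(),c['fx'],proj(c,[530,-249,25]))
E
```

```text
[ 523.8534561  -254.71682775  262.20466696] [ 591.49758524 -227.11527313  424.4583949 ] [[0.37, -0.93, -0.0], [-0.9, -0.35, 0.26], [-0.25, -0.1, -0.96]] 333.6381726232517 [310.85579909 201.51222284]
```

View pics/w1.png

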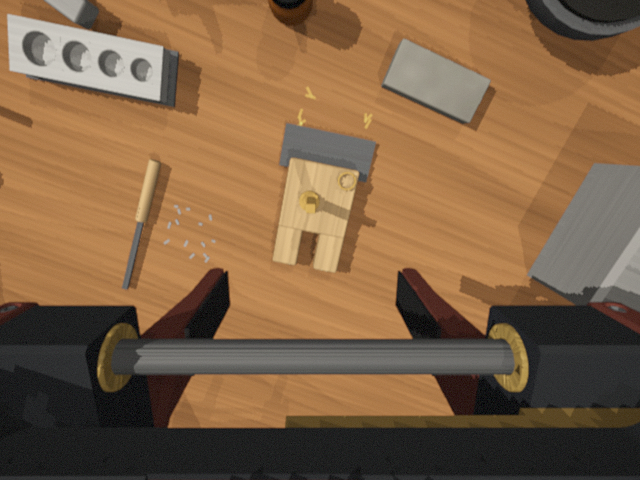

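The wrist view shows the blank at (310,202) on the pin, the band at (346,180), and the gauge holes at about (38,48), (76,57), (111,64) and (142,70). Lowering for a closer measurement.

>>> jog_arm(delta_pos=[[-0.01,-0.005,-0.035],[-0.01,-0.005,-0.035],[-0.01,-0.005,-0.035],[-0.01,-0.005,-0.035],[0,0,0]], dr=[[0,0,0],[0,0,0],[0,0,0],[0,0,0],[0,0,0]], jaw=[1,1,1,1,1])

```text
time_s: 2.02
tool_pos: [481.3, -274.8, 120.5]
eef_rot: [[0.932, 0.363, -0.005], [0.363, -0.932, 0.002], [-0.004, -0.004, -1.0]]
force: [0.8, 0.3, 0.9]
grip_width: 87.7
grasp_force: 0.0
```

```bash
python3 - <<'E'
from h import *
import pickle
c=cam('wrist'); pickle.dump(c,open('w2.pkl','wb'))
s=manip.observe();p=proj(c,[530,-249,60]);print(s['tool_pos'],p)
u,v=p.astype(int);u0=max(u-60,0);v0=max(v-60,0)
im=c['frame'][v0:v0+120,u0:u0+120];print(u0,v0)
w=pickle.load(open('w1.pkl','rb'))['frame'][0:120,0:190]
a=cv2.resize(im,(600,600),interpolation=2);cv2.imwrite('pics/w2.png',a)
E
```

```text
[ 483.46140019 -274.7271609   122.38142117] [303.71288119 173.03365695]
243 113
```

View pics/w2.png

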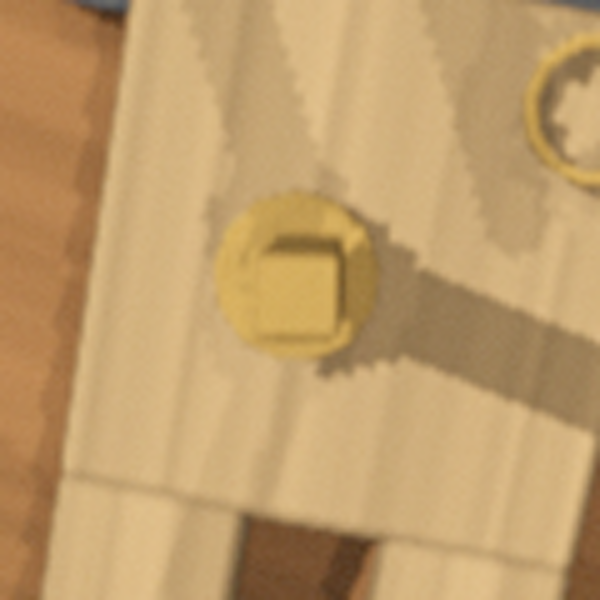

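The crop shows the stem top at crop (299,295), square to the image axes within about 2°. The disc centre is near crop (297,275), and the band is well clear at top right.

```bash
python3 - <<'E'
from h import *
import pickle
c=pickle.load(open('w2.pkl','rb'))
f=lambda x,y,z:pt(c,243+x/5-.4,113+y/5-.4,z)
t=f(299,295,84);print('stem',t, 'edge dir',np.degrees(np.arctan2(*(f(340,254,84)-f(260,250,84))[[1,0]])), 'left edge',np.degrees(np.arctan2(*(f(260,335,84)-f(260,250,84))[[1,0]])))
print('corners',f(260,250,84),f(338,335,84))
l,r,tp,bt=f(217,275,30),f(378,275,30),f(297,190,30),f(297,360,22)
print('disc L,R,T,B',l,r,tp,bt,np.linalg.norm(l-r)); print('centre',(l+r)/2, 'depth@disc', c['depth'][167,290:316:4])
w=pickle.load(open('w1.pkl','rb'))
# gauge holes from w1 : dark blobs in upper-left
for n,cc,(x0,y0,x1,y1) in(('w',w,(0,0,190,115)),('top',pickle.load(open('top.pkl','rb')),(280,205,370,255)),('sc',pickle.load(open('scene.pkl','rb')),(262,235,360,295))):
    g=cv2.cvtColor(cc['frame'],cv2.COLOR_BGR2HSV)[y0:y1,x0:x1]
    m=((g[...,1]<60)&(g[...,2]>150)).astype(np.uint8)
    ct,h=cv2.findContours(m,cv2.RETR_CCOMP,cv2.CHAIN_APPROX_NONE)
    k=max(range(len(ct)),key=lambda i:cv2.contourArea(ct[i])); print(n,cv2.contourArea(ct[k]),cv2.minAreaRect(ct[k]))
    q=cv2.boxPoints(cv2.minAreaRect(ct[k]));print(np.array([pt(cc,a+x0,b+y0,31)[:2] for a,b in q]).round(1).tolist())
    for i in range(len(ct)):
        if h[0][i][3]==k and len(ct[i])>12:
            e=cv2.fitEllipse(ct[i]); print(pt(cc,e[0][0]+x0,e[0][1]+y0,31).round(1),np.round(e[1],1))
E
```

```text
stem [ 532.58151234 -247.93842348   84.        ] edge dir -71.51017781491079 left edge -159.54127600457736
corners [ 535.75094693 -241.87780905   84.        ] [ 529.91227655 -253.87356933   84.        ]
disc L,R,T,B [ 526.32749294 -235.38068281   30.        ] [ 535.01480633 -257.67156086   30.        ] [ 542.07627056 -242.11688662   30.        ] [ 517.93887518 -250.99432919   22.        ] 23.923893041169542
centre [ 530.67114964 -246.52612184   30.        ] depth@disc [246.50032 194.65395 194.93858 195.10657 195.46356 194.8987  245.68451]
w 8364.0 ((83.03663635253906, 56.81831741333008), (165.60670471191406, 55.49604034423828), 11.402493476867676)
[[541.9, 118.5], [598.4, 114.8], [630.4, -49.3], [573.9, -52.1]]
[597.2 -24.9  31. ] [20.  24.6]
[591.1   7.8  31. ] [21.9 28.7]
[584.6  43.8  31. ] [24.5 32.6]
[577.3  83.1  31. ] [27.1 37.4]
top 1751.0 ((44.41310501098633, 24.302024841308594), (25.190879821777344, 73.99951171875), 80.34010314941406)
[[600.0, 113.1], [629.5, -44.2], [575.4, -53.7], [546.2, 102.8]]
[579.4  84.5  31. ] [10.4 16.5]
[586.9  43.8  31. ] [10.8 14.5]
[592.8   8.   31. ] [ 8.9 13.8]
[598.8 -25.1  31. ] [ 8.8 12.5]
sc 1818.5 ((48.19111251831055, 28.54735565185547), (80.70145416259766, 24.689483642578125), 22.89055061340332)
[[629.0, -42.4], [572.6, -64.1], [541.6, 106.5], [596.6, 122.3]]
[565.6  85.4  31. ] [3.9 8. ]
[574.3  45.9  31. ] [4.1 7.4]
[582.3   9.2  31. ] [3.8 6.4]
```

The stem is at about (532.6, -247.9), with the flats at about 19.5° yaw. The disc centre is offset from it by about (-1.9, +1.4).

>>> jog_arm(delta_pos=[[0.0245,0.0135,0],[0.0245,0.0135,0],[0,0,0],[0,0,-0.019],[0,0,-0.019],[0,0,-0.019],[0,0,-0.019],[0,0,0],[0,0,0],[0,0,0],[0,0,0],[0,0,0]], dr=[[0,0,-0.015],[0,0,-0.015],[0,0,0],[0,0,0],[0,0,0],[0,0,0],[0,0,0],[0,0,0],[0,0,0],[0,0,0],[0,0,0],[0,0,0]], jaw=[-0.3,-0.3,-0.3,-0.3,-0.3,-0.3,-0.3,-0.3,-0.5,-0.6,-0.65,-0.68], squeeze=20)

```text
time_s: 3.58
tool_pos: [534.0, -246.7, 47.0]
eef_rot: [[0.941, 0.338, 0.001], [0.338, -0.941, -0.0], [0.0, 0.0, -1.0]]
force: [0.6, 0.4, 0.5]
grip_width: 13.9
grasp_force: 0.0
```

>>> jog_arm(delta_pos=[[0,0,0],[0,0,0],[0,0,0],[0,0,0],[0,0,0]], dr=[[0,0,0],[0,0,0],[0,0,0],[0,0,0],[0,0,0]], jaw=[-0.72,-0.76,-0.8,-1,-1], squeeze=20)

```text
time_s: 4.2
tool_pos: [533.9, -246.8, 46.8]
eef_rot: [[0.941, 0.338, 0.0], [0.338, -0.941, -0.0], [0.0, 0.0, -1.0]]
force: [-0.1, -1.6, 2.1]
grip_width: 10.0
grasp_force: 20.0
```

>>> jog_arm(delta_pos=[[0,0,0.01],[0,0,0.03],[0,0,0.035],[0.001,0.043,0],[0.001,0.043,0],[0.001,0.043,0],[0.001,0.043,0],[0.001,0.043,0],[0.001,0.043,0],[0,0,0],[0,0,0],[0,0,0]], dr=[[0,0,0],[0,0,0],[0,0,0],[0,0,0],[0,0,0],[0,0,0],[0,0,0],[0,0,0],[0,0,0],[0,0,0],[0,0,0],[0,0,0]], jaw=[-1,-1,-1,-1,-1,-1,-1,-1,-1,-1,-1,-1])

```text
time_s: 5.7
tool_pos: [539.7, 9.8, 121.7]
eef_rot: [[0.942, 0.336, -0.0], [0.336, -0.942, -0.001], [-0.0, 0.001, -1.0]]
force: [1.0, 0.1, -1.6]
grip_width: 10.1
grasp_force: 20.0
```

```bash
python3 - <<'E'
from h import *
import pickle
c=cam('wrist'); pickle.dump(c,open('w3.pkl','wb'));cv2.imwrite('pics/w3.png',c['frame'])
s=manip.observe();print(s['time_s'],s['tool_pos'],s['force'],s['grip_width'])
cc=c;x0,y0,x1,y1=100,60,560,300
g=cv2.cvtColor(cc['frame'],cv2.COLOR_BGR2HSV)[y0:y1,x0:x1]
m=((g[...,1]<60)&(g[...,2]>150)).astype(np.uint8)
ct,h=cv2.findContours(m,cv2.RETR_CCOMP,cv2.CHAIN_APPROX_NONE)
k=max(range(len(ct)),key=lambda i:cv2.contourArea(ct[i])); q=cv2.boxPoints(cv2.minAreaRect(ct[k]));print(np.array([pt(cc,a+x0,b+y0,31)[:2] for a,b in q]).round(1).tolist())
for i in range(len(ct)):
    if h[0][i][3]==k and len(ct[i])>20:
        W=np.array([pt(cc,a+x0,b+y0,31)[:2] for a,b in ct[i][:,0]],np.float32)
        print(cv2.fitEllipse(ct[i])[0],cv2.fitEllipse(W),cv2.minEnclosingCircle(W))
E
```

```text
5.75 [539.7439586    9.86487403 121.67232782] [-0.25439374 -1.04473367 -0.20841814] 10.054324157555628
[[543.8, 110.0], [598.5, 114.7], [627.9, -42.5], [573.4, -56.9]]
(283.7118835449219, 126.81951141357422) ((597.3651123046875, -26.309640884399414), (21.190568923950195, 21.837127685546875), 124.72420501708984) ((597.1251220703125, -26.51781463623047), 12.040148735046387)
(240.30860900878906, 119.86683654785156) ((591.154541015625, 6.416868209838867), (23.549427032470703, 25.078704833984375), 99.37025451660156) ((591.1892700195312, 5.765534400939941), 13.621545791625977)
(188.5453338623047, 111.0199966430664) ((584.2050170898438, 45.10908889770508), (22.887779235839844, 30.728599548339844), 96.578857421875) ((584.5401611328125, 41.94624710083008), 15.58245849609375)
(136.2583465576172, 102.57341766357422) ((576.9478149414062, 83.54667663574219), (25.151424407958984, 33.03573989868164), 103.00730895996094) ((577.0585327148438, 80.49531555175781), 17.006362915039062)
```

View pics/w3.png

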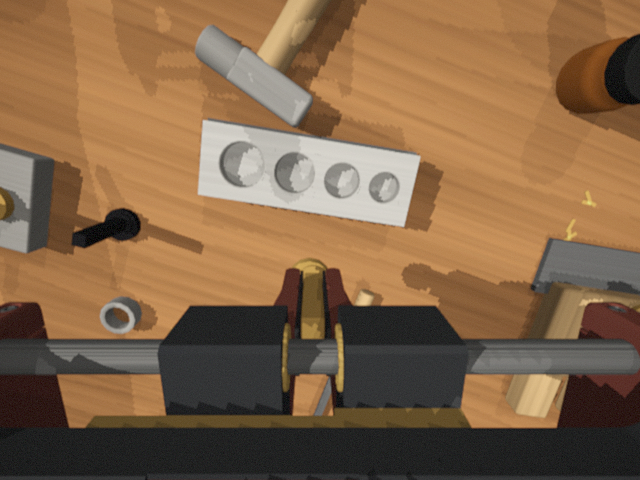

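The holes are clear in the wrist view: (383,187), (341,180), (294,172) and (241,163), smallest to largest. The blank is held with its disc at (312,270). Going over hole 0.

>>> jog_arm(delta_pos=[[0.0305,-0.0185,0],[0.03,-0.018,0],[0,0,-0.03],[0,0,-0.02],[0,0,-0.01],[0,0,0],[0,0,0]], dr=[[0,0,0],[0,0,0],[0,0,0],[0,0,0],[0,0,0],[0,0,0],[0,0,0]], jaw=[-1,-1,-1,-1,-1,-1,-1])

```text
time_s: 6.62
tool_pos: [600.8, -25.3, 62.5]
eef_rot: [[0.941, 0.338, 0.001], [0.338, -0.941, -0.0], [0.001, 0.001, -1.0]]
force: [-0.1, -0.0, -1.2]
grip_width: 9.6
grasp_force: 20.0
```

>>> jog_arm(delta_pos=[[0,0,-0.002],[0,0,-0.002],[0,0,-0.001],[0,0,-0.001],[0,0,0],[0,0,0]], dr=[[0,0,0],[0,0,0],[0,0,0],[0,0,0],[0,0,0],[0,0,0]], jaw=[-1,-1,-1,-1,-1,-1])

```text
time_s: 7.38
tool_pos: [600.3, -25.1, 55.7]
eef_rot: [[0.941, 0.338, 0.0], [0.338, -0.941, -0.0], [0.0, 0.0, -1.0]]
force: [-0.5, 0.4, -0.8]
grip_width: 9.8
grasp_force: 20.0
```

>>> jog_arm(delta_pos=[[0,-0.0015,0],[0,0,-0.001],[0,0,-0.001],[0,0,0],[0,0,0]], dr=[[0,0,0],[0,0,0],[0,0,0],[0,0,0],[0,0,0]], jaw=[-1,-1,-1,-1,-1])

```text
time_s: 8.0
tool_pos: [600.5, -26.7, 53.9]
eef_rot: [[0.941, 0.338, 0.0], [0.338, -0.941, -0.0], [0.0, 0.0, -1.0]]
force: [-0.2, -1.2, 4.8]
grip_width: 9.9
grasp_force: 20.0
```

Contact at 4.8 N, level with the plate top, so it does not enter. Feeling about.

>>> jog_arm(delta_pos=[[0.0015,0,0],[0,0.0015,0],[-0.0015,0,0],[-0.0015,0,0],[0,0,0]], dr=[[0,0,0],[0,0,0],[0,0,0],[0,0,0],[0,0,0]], jaw=[-1,-1,-1,-1,-1])

```text
time_s: 8.62
tool_pos: [599.6, -25.0, 54.0]
eef_rot: [[0.941, 0.338, 0.002], [0.338, -0.941, 0.0], [0.002, 0.0, -1.0]]
force: [2.9, -2.1, 3.6]
grip_width: 10.0
grasp_force: 20.0
```

>>> jog_arm(delta_pos=[[0,-0.0015,0],[0,-0.0015,0],[0.0015,0,0],[0.0015,0,0],[0,0,0]], dr=[[0,0,0],[0,0,0],[0,0,0],[0,0,0],[0,0,0]], jaw=[-1,-1,-1,-1,-1])

```text
time_s: 9.25
tool_pos: [599.7, -27.6, 52.9]
eef_rot: [[0.941, 0.338, -0.005], [0.338, -0.941, 0.0], [-0.004, -0.002, -1.0]]
force: [-3.0, 1.5, 6.2]
grip_width: 10.3
grasp_force: 20.0
```

Hole 0 is refused at every point tried. Lifting and going to hole 1.

>>> jog_arm(delta_pos=[[0,0,0.008],[-0.0037,0.017,0],[-0.004,0.017,0],[0,0,0],[0,0,-0.004],[0,0,0],[0,0,0]], dr=[[0,0,0],[0,0,0],[0,0,0],[0,0,0],[0,0,0],[0,0,0],[0,0,0]], jaw=[-1,-1,-1,-1,-1,-1,-1])

```text
time_s: 10.12
tool_pos: [594.1, 5.3, 57.5]
eef_rot: [[0.941, 0.337, -0.0], [0.337, -0.941, -0.0], [-0.0, 0.0, -1.0]]
force: [0.0, -0.2, -0.7]
grip_width: 10.1
grasp_force: 20.0
```

>>> jog_arm(delta_pos=[[0,0,-0.002],[0,0,-0.001],[0,0,-0.001],[0,0,0],[0,0,0]], dr=[[0,0,0],[0,0,0],[0,0,0],[0,0,0],[0,0,0]], jaw=[-1,-1,-1,-1,-1])

```text
time_s: 10.75
tool_pos: [594.3, 5.7, 53.9]
eef_rot: [[0.941, 0.338, 0.001], [0.338, -0.941, -0.0], [0.0, 0.0, -1.0]]
force: [-0.0, -1.9, 4.4]
grip_width: 9.8
grasp_force: 20.0
```

Contact with a side force of -1.9 N in y. Feeling toward -y.

>>> jog_arm(delta_pos=[[0,-0.001,0],[0,0,0],[0,0,0]], dr=[[0,0,0],[0,0,0],[0,0,0]], jaw=[-1,-1,-1])

```text
time_s: 11.12
tool_pos: [594.3, 5.4, 53.8]
eef_rot: [[0.941, 0.338, 0.0], [0.338, -0.941, 0.0], [0.001, -0.0, -1.0]]
force: [0.6, 1.2, 4.1]
grip_width: 10.0
grasp_force: 20.0
```

>>> jog_arm(delta_pos=[[0,-0.001,0],[0,0,0],[0,0,0]], dr=[[0,0,0],[0,0,0],[0,0,0]], jaw=[-1,-1,-1])

```text
time_s: 11.5
tool_pos: [594.1, 3.7, 53.3]
eef_rot: [[0.941, 0.338, -0.0], [0.338, -0.941, -0.0], [-0.0, 0.0, -1.0]]
force: [0.9, 0.4, -0.6]
grip_width: 9.5
grasp_force: 20.0
```

The force has gone, so the disc has slipped in. Lowering gently.

>>> jog_arm(delta_pos=[[0,0,-0.001],[0,0,-0.001],[0,0,-0.001],[0,0,-0.001],[0,0,0],[0,0,0]], dr=[[0,0,0],[0,0,0],[0,0,0],[0,0,0],[0,0,0],[0,0,0]], jaw=[-1,-1,-1,-1,-1,-1])

```text
time_s: 12.25
tool_pos: [594.1, 3.8, 49.6]
eef_rot: [[0.941, 0.338, 0.0], [0.338, -0.941, -0.0], [-0.0, 0.0, -1.0]]
force: [1.2, 0.3, 0.2]
grip_width: 9.8
grasp_force: 20.0
```

>>> jog_arm(delta_pos=[[0,0,-0.001],[0,0,-0.001],[0,0,-0.001],[0,0,-0.001],[0,0,-0.001],[0,0,0],[0,0,0]], dr=[[0,0,0],[0,0,0],[0,0,0],[0,0,0],[0,0,0],[0,0,0],[0,0,0]], jaw=[-1,-1,-1,-1,-1,-1,-1])

```text
time_s: 13.12
tool_pos: [594.1, 3.9, 44.7]
eef_rot: [[0.941, 0.338, 0.0], [0.338, -0.941, -0.0], [0.0, 0.0, -1.0]]
force: [2.7, 0.6, 0.2]
grip_width: 10.1
grasp_force: 20.0
```

>>> jog_arm(delta_pos=[[0,0,-0.001],[0,0,-0.0005],[0,0,0],[0,0,0]], dr=[[0,0,0],[0,0,0],[0,0,0],[0,0,0]], jaw=[-1,-1,-1,-1])

```text
time_s: 13.62
tool_pos: [594.1, 3.9, 43.2]
eef_rot: [[0.941, 0.338, 0.0], [0.338, -0.941, -0.0], [0.0, 0.0, -1.0]]
force: [1.9, -0.2, 2.2]
grip_width: 9.9
grasp_force: 20.0
```

It is on the floor of the hole: 2.2 N at the expected depth. Easing the side load, then releasing slowly and withdrawing.

>>> jog_arm(delta_pos=[[0.0007,0,0.0004],[0,0,0],[0,0,0]], dr=[[0,0,0],[0,0,0],[0,0,0]], jaw=[-1,-1,-1], squeeze=5)

```text
time_s: 14.0
tool_pos: [594.2, 3.9, 43.3]
eef_rot: [[0.941, 0.338, -0.001], [0.338, -0.941, -0.0], [-0.001, -0.0, -1.0]]
force: [-0.9, 0.7, 0.3]
grip_width: 10.2
grasp_force: 5.0
```

>>> jog_arm(delta_pos=[[0,0,0],[0,0,0],[0,0,0],[0,0,0],[0,0,0]], dr=[[0,0,0],[0,0,0],[0,0,0],[0,0,0],[0,0,0]], jaw=[-0.75,-0.7,-0.6,-0.5,-0.4])

```text
time_s: 14.62
tool_pos: [594.8, 3.9, 43.6]
eef_rot: [[0.941, 0.338, 0.0], [0.338, -0.941, -0.0], [0.0, 0.0, -1.0]]
force: [-0.5, -0.1, 0.2]
grip_width: 25.8
grasp_force: 0.0
```

>>> jog_arm(delta_pos=[[0,0,0.01],[0,0,0.03],[0,0,0.04],[-0.045,-0.018,0],[0,0,0],[0,0,0]], dr=[[0,0,0],[0,0,0],[0,0,0],[0,0,0],[0,0,0],[0,0,0]], jaw=[-0.4,-0.4,-0.4,-0.4,-0.4,-0.4])

```text
time_s: 15.38
tool_pos: [550.4, -14.1, 124.3]
eef_rot: [[0.941, 0.338, 0.001], [0.338, -0.941, 0.0], [0.001, 0.0, -1.0]]
force: [0.6, 0.6, -0.3]
grip_width: 26.1
grasp_force: 0.0
```

```bash
python3 - <<'E'
from h import *
c=cam('wrist');cv2.imwrite('pics/w4.png',c['frame'])
u,v=proj(c,[591,6,81]).astype(int);print(u,v,'stem top z:')
for dv in(-3,0,3):
    d=c['depth'][v+dv,u-8:u+9:4];print([float((c['R'].T@(np.array([(u-8+4*i-c['cx'])/c['fx'],(v+dv-c['cy'])/c['fy'],1])*x-c['t']))[2].round(1)) for i,x in enumerate(d)])
E
```

```text
304 191 stem top z:
[27.8, 286.9, 80.5, 80.4, 82.5]
[26.9, 27.7, 81.4, 81.7, 80.8]
[26.1, 27.8, 82.0, 80.6, 81.3]
```

View pics/w4.png

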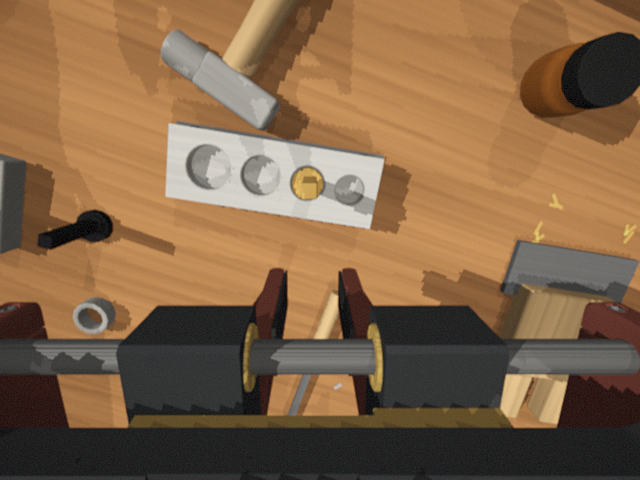

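The blank stands upright in the second hole at (308,183). Its stem top is at z ≈ 81 and its disc top at ≈ 27, so it is fully home. Everything else in this view (hammer, jar, file, collar, black look-alike) is as it was.

```bash
python3 -c "
from rig import manip
print(manip.sign_off())"
```

```text
the job is handed in; nothing more can be done
None
```

The blank was refused by the smallest hole, entered the second (26.6 mm) hole after a little gentle feeling about, and was left there upright and fully home; the job is handed in.

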